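# Hook the reject tray out of the sorting station

## Task

Take the orange-handled pull hook from its rest, drop its tip into the wire loop of the red reject tray and draw the tray straight out from under the sorting station until the tray's body stands inside the yellow taped outline, with the brass fittings still in it. Then lift the hook clear of the loop and lay it back in its rest as it was. Move the red tray only with the hook, never with the gripper or arm, and leave the blue tray and the other things on the table where they are.

Things in the scene. Friction and masses are not known exactly. Their poses are not given: they have to be found in the camera images.
- hook: pull hook, 0.22 kg: orange handle 120 long x 24 wide x 28 high, then an 8 mm steel rod on the same axis ending in a limb turned down and slightly back. Origin: on the handle's axis, 35 behind its front end, 85 ahead of its tail, near the centre of mass: grip here across the 24 mm. x along the rod to the hooked end (bend 172 ahead), z up; limb hangs to -z. In the rest it is level, axis 78 above the table.
- hook_tip (a point): end of the turned-down limb (centre of its 4 mm round end): 163 ahead of the hook's origin and 46 below its axis; the metal ends 4 below this point. Its x, y, z are the hook's.
- hook_rest: dark steel rest fixed to the table, two forks open at the top. Origin at table height; the hook's origin belongs 78 straight above it, x axes alike. Rear fork 65 behind, 12 thick: handle slot 30 wide flaring to 40, ears to 83 high. Front fork 95 ahead, 6 thick: rod slot 14 flaring to 24, ears to 93. Base plate 200 x 75 x 6.
- sorter: sorting station fixed to the table: aluminium deck 180 (x) x 234 (y), underside 90, top 98 above the table, on cheeks and a middle divider; feeder, chutes and sensor on top to 190 high, track running 275 back (+x). Origin: under the deck's centre at table height; front is -x. Tray lanes along x at y = +56 and -56, 102 wide (tray has 7 each side). Trays slide out to -x on the bare table.
- outline: yellow tape outline on the table (flat) in front of the sorter. Clear inside 180 (its x) x 280 (its y), tape 16 wide. Origin: its centre; its x and y run parallel to the sorter's.
- red_tray: red reject tray, loose on the table in one of the sorter's lanes (lanes swap): 120 (x) x 88 (y) x 50 high, walls 4, 0.3 to 0.5 kg, open top. Origin: centre of underside, front is -x. In front a level D-shaped loop of 6 mm steel wire, wire centre 34 above the table, opening 30 wide x 32 deep, loop ends 101 ahead of the origin. Holds three brass fittings; front 10 to 16 out of the deck's edge.
- red_tray_eye (a point): middle of the opening of the red tray's pull loop, 79 ahead (-x) of the tray's origin, 34 above the table; axes as the tray's. The inner face of the loop's outer end is 16 farther ahead.
- blue_tray: blue good-parts tray, loose on the table in one of the sorter's lanes (lanes swap): 120 (x) x 88 (y) x 50 high, walls 4, 0.3 to 0.5 kg, open top. Origin: centre of underside, front is -x. In front a level D-shaped loop of 6 mm steel wire, wire centre 34 above the table, opening 30 wide x 32 deep, loop ends 101 ahead of the origin. Stays where it is.
- reject_1: brass fitting 20 mm across the foot, 16 high, loose in the red tray; origin at the centre of its foot, z up its axis.
- reject_2: brass fitting 20 mm across the foot, 16 high, loose in the red tray; origin at the centre of its foot, z up its axis.
- reject_3: brass fitting 20 mm across the foot, 16 high, loose in the red tray; origin at the centre of its foot, z up its axis.
- parts_bin: small open blue bin 120 x 100 x 60 high, bystander; origin centre of its underside.
- oil_bottle: white bottle 52 diameter x 130 high with red cap, bystander; origin centre of its underside.
- screwdriver: screwdriver lying on the table, bystander; origin under its middle.
- gauge: steel gauge block 90 x 60 x 22 with two round sockets, bystander; origin centre of its underside.

How it is judged (in metres and radians):
On the way, in this order (a step that is already met when the one before it is completed fails the run):
1. the hook's tip is down inside the red tray's pull loop, the tray still under the station (x of hook_tip in the frame of red_tray_eye between -0.024 and 0.024 m and y of hook_tip in the frame of red_tray_eye between -0.018 and 0.018 m and z of hook_tip in the frame of red_tray_eye below -0.006 m and distance of red_tray from where it was at the start of the episode below 0.03 m), for 0.1 s.
2. the red tray has been drawn into the taped outline, the hook's tip still in its loop (x of red_tray in the frame of outline between -0.04 and 0.04 m and y of red_tray in the frame of outline between -0.105 and 0.105 m and angle between the x axis of red_tray and the x axis of outline, either way round below 0.35 rad and x of hook_tip in the frame of red_tray_eye between -0.024 and 0.024 m and y of hook_tip in the frame of red_tray_eye between -0.018 and 0.018 m and z of hook_tip in the frame of red_tray_eye below -0.006 m), for 0.1 s.
At the end, for the whole second after the job is handed in: The red tray stands flat and still in the outline (origin within 40 mm of its centre along x, 105 mm along y, turned under 0.35 rad), its fittings inside; the hook lies still in both forks of its rest, hooked end forward (within 20 mm lengthwise, 10 mm sideways, 7 mm in height) (x of red_tray in the frame of outline between -0.04 and 0.04 m and y of red_tray in the frame of outline between -0.105 and 0.105 m and angle between the x axis of red_tray and the x axis of outline, either way round below 0.35 rad and angle between red_tray's own z axis and vertical below 0.1 rad and linear speed of each of red_tray, hook below 0.02 m/s and x of reject_1 in the frame of red_tray between -0.06 and 0.06 m and y of reject_1 in the frame of red_tray between -0.044 and 0.044 m and z of each of reject_1, reject_2, reject_3 in the frame of red_tray below 0.04 m and x of reject_2 in the frame of red_tray between -0.06 and 0.06 m and y of reject_2 in the frame of red_tray between -0.044 and 0.044 m and x of reject_3 in the frame of red_tray between -0.06 and 0.06 m and y of reject_3 in the frame of red_tray between -0.044 and 0.044 m and x of hook in the frame of hook_rest between -0.02 and 0.02 m and y of hook in the frame of hook_rest between -0.01 and 0.01 m and z of hook in the frame of hook_rest between 0.071 and 0.085 m and x of hook_tip in the frame of hook_rest between 0.138 and 0.188 m and y of hook_tip in the frame of hook_rest between -0.02 and 0.02 m and angle between hook's own z axis and vertical below 0.12 rad); the robot touches nothing.
It fails at once if the gripper or arm touches the red tray (contact force between any of the fingers, the arm and red_tray above 0.5 N).
It fails at once if the red tray is tipped (angle between red_tray's own z axis and vertical above 0.3 rad).
It fails at once if the blue tray is shifted by more than 15 mm (distance of blue_tray from where it was at the start of the episode above 0.015 m).
It fails at once if the bin, bottle, screwdriver or gauge block is shifted by more than 30 mm (distance of any of parts_bin, oil_bottle, screwdriver, gauge from where it was at the start of the episode above 0.03 m).
It also fails if it takes over 54 s, if anything falls off the work surface, if the arm or the gripper's body presses on something with over 40 N, if the wrist force passes 120 N, or if a joint passes its speed limit or range.

## Robot

A 6-joint arm with a two-finger parallel gripper is mounted at the origin on the work surface. World frame = base frame: x ahead of the robot, y to its left, z up, the work surface at z = 0. Lengths are in mm, angles in rad, forces in N, time in s.
With the tool pointing down it reaches from about 325 to 900 mm from the base axis. Payload 6.1 kg.
Tool frame: the origin (TCP) lies between the finger pads; the fingertips stand ctrl.nose_length ahead of it and the grasp point (between the pads) is the TCP (ctrl.nose_length is the distance from the TCP to the fingertips, in mm); z points along the fingers, y is the line along which they close (so a half turn about z gives the same grasp; the last joint's range is limited). The gripper opens to 87 mm and grips with 3 to 60 N. Pads are 19 mm wide; open, the fingers measure 117 mm over their backs; the gripper's body (75 mm by 190 mm) begins 51 mm behind the grasp point.
Start: joints at [-1.369, 0.22, 1.526, -0, 1.395, -0.126], TCP at [201.218, -591.715, 241.538] pointing down, gripper open.
Joint ranges: [-2.98, 2.98], [-0.91, 2.08], [0.09, 2.57], [-1.24, 4.39], [0.2, 2.65], [-2.68, 2.68]. Speed limits (rad/s): [2.57, 2.57, 3.01, 3.14, 3.14, 3.14].

## Interface

Orientations are given as [roll, pitch, yaw] about the fixed x, y, z axes, in that order (R = Rz(yaw) Ry(pitch) Rx(roll)).
In Python, from plant import ctrl gives the robot as it stands.
- The arm moves only by the tool servo_tool, never from a script. Its argument "motion" is a list of rows, each a list of 2 entries, a list of its own where there are three numbers: the shift along the tool's x, y, z in mm, then the turn about the tool's z in degrees. A call has 1 to 20 rows; each row is the pose to reach, as a shift and turn from the pose commanded when the call began, along the tool's axes at that moment; what a row does not reach only later rows make up. A row lasts 1/10 s, in which the tool goes at most 50 mm and 8.59 degrees, less where a joint would pass 70% of its speed; a pose out of reach is approached as far as the arm can. A call with a gripper value outside its range is refused whole. "claw" is the opening, from 0 (shut) to 1 (fully open), set as the call begins (left out, the last holds). The fingers move at their own pace and stop on an object; the grip force is fixed at half the most. Time passes only in rows, so rows that repeat a pose let the fingers close. It gives the time, the measured TCP pose, the force, the opening and the grip force at its end, in the units of the state.
- ctrl.sense(): the state, without advancing time (a new reading comes with each control period).
- ctrl.capture(name): name is "scene" or "top" or "wrist"; returns (picture, depth): 384x512x3 uint8, red, green, blue; 384x512 float32, mm along the optical axis (not along the pixel's ray), 0 where there is no reading.
- ctrl.get_calibration(name): a dict with "K" (3x3 intrinsics, pixels), "origin" and "attitude" of the camera in the world. Camera axes: x right, y down, z forward; pixel columns grow to the right and rows downward; lengths in mm; the calibration is good to about 2 mm. The wrist camera is an equidistant fisheye: a pixel r from the principal point sees the ray r / f radians off the axis. A picture is of the moment at which its call begins: read the wrist's pose just before it. get_calibration takes no time and is no camera call; for the wrist camera it gives the pose at the moment of the call.
- ctrl.job_done(): hands the job in; it is judged then, once.
The state is a dict: "clock": time; "joint_pos": joint angles; "dq": joint speeds; "effort": joint torques, N m; "position": TCP position; "eef_rot": TCP orientation; "wrist_force": force on the tool from outside, world axes, zero at the start; "wrist_torque": the same for the moment, N m; "gripper_width": opening from 0.0 (shut) to 1.0 (fully open); "finger_force": force on a finger pad.
Only numpy, scipy, OpenCV 4.12 (cv2) and the standard library are available. Lean on these libraries where they do the work, as an engineer would, in place of code of your own. Each camera call takes 0.05 s, during which the arm holds its last target. There are 200 camera calls.

## Working session

There is one attempt and no reset: what is moved stays moved. The work goes in short steps, Python scripts to look and compute and a tool call to move; the robot and the scene stay as the last step left them, time stands still between calls to the robot, and variables do not carry over. Pictures are saved under pics/ and viewed, at most 10 in all, crops included, and the job is handed in when it is done.

Besides the shell and the picture viewer there is one more tool, called after "Request:" as name(argument=value, ...), one argument or row to a line, values as JSON. servo_tool: Moves the arm, as the interface text tells. Its arguments: {"type":"object","properties":{"motion":{"type":"array","items":{"type":"array"}},"claw":{"type":"number"}},"required":["motion"]}

```bash
mkdir -p pics; cat > h.py <<'E'
import numpy as np, cv2
from plant import ctrl
def world(name,pic_depth,px,cal,z=None):
    """pixel -> world via depth (or plane z)"""
    K=np.array(cal["K"]);o=np.array(cal["origin"]);R=np.array(cal["attitude"])
    if R.shape!=(3,3):
        from scipy.spatial.transform import Rotation as Ro
        R=Ro.from_euler('xyz',R).as_matrix()
    u,v=px; d=np.array([(u-K[0,2])/K[0,0],(v-K[1,2])/K[1,1],1.])
    w=R@d
    if z is not None: return o+w*(z-o[2])/w[2]
    return o+w*pic_depth[int(round(v)),int(round(u))]
E
python3 - <<'E'
from h import *
for n in("top","scene"):
    p,d=ctrl.capture(n); np.savez(n,p=p,d=d); print(n,ctrl.get_calibration(n))
    cv2.imwrite(f"pics/{n}.png",cv2.resize(p[:,:,::-1],(800,600),interpolation=cv2.INTER_CUBIC))
print(ctrl.sense(),ctrl.nose_length)
E
```

```text
top {'K': array([[438.25815326,   0.        , 259.67675434],
       [  0.        , 438.25815326, 189.29516412],
       [  0.        ,   0.        ,   1.        ]]), 'origin': array([ 297.42880425,   72.05878036, 1301.02483567]), 'attitude': array([-2.92570557, -0.00340018, -1.65454825])}
scene {'K': array([[390.84056785,   0.        , 256.7769989 ],
       [  0.        , 390.84056785, 189.21207739],
       [  0.        ,   0.        ,   1.        ]]), 'origin': array([1060.55510203,  689.60413111,  919.67171911]), 'attitude': array([-2.35295374, -0.01194352,  2.4583641 ])}
{'clock': 0.1, 'joint_pos': array([-1.36910070e+00,  2.21138458e-01,  1.52753059e+00, -2.59862120e-06,
        1.39469458e+00, -1.26088171e-01]), 'dq': array([ 0.00016562, -0.00154258, -0.00021914,  0.00021829, -0.00014142,
        0.00092273]), 'effort': array([ 9.08632683e-04, -4.95944917e+01, -3.88521624e+01,  7.02096848e-02,
        5.14340820e-02, -4.65280209e-05]), 'position': array([ 201.10969989, -591.19040654,  240.53413789]), 'eef_rot': array([-3.13983542e+00, -2.20169967e-04,  3.27784067e-01]), 'wrist_force': array([ 0.53723626,  1.27494247, -0.41573347]), 'wrist_torque': array([0.01364513, 0.01921486, 0.01504427]), 'finger_force': 0.0, 'gripper_width': 1.0010392446673915} 19.0
```

View pics/top.png

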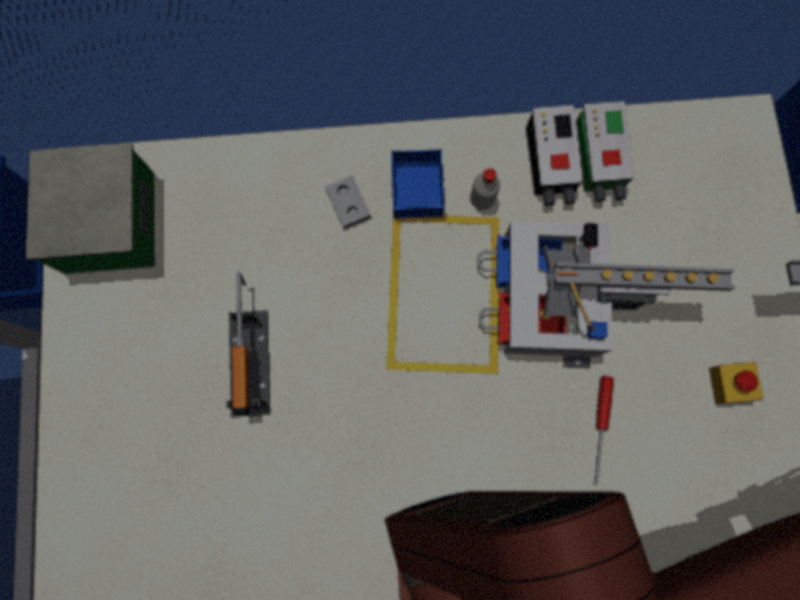

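View pics/scene.png

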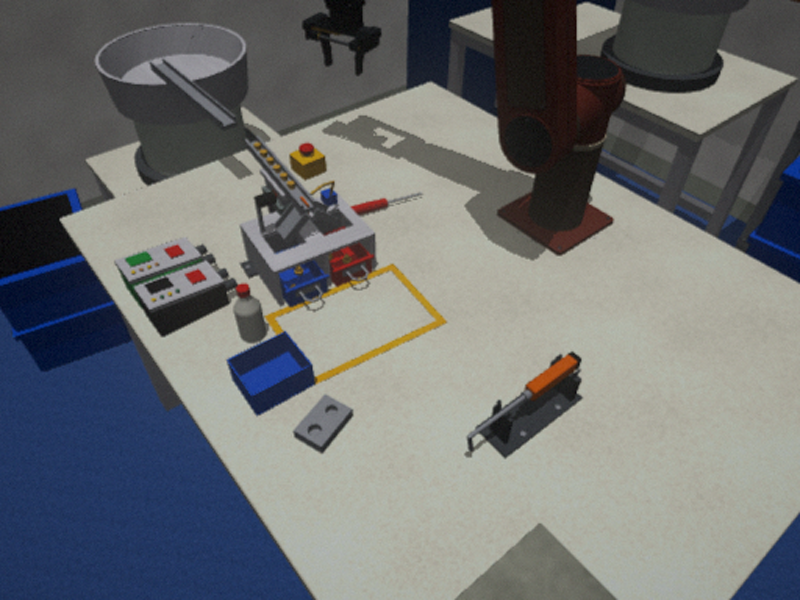

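The top picture shows the hook at about (240,378), with its hooked end up at (240,278). The red tray's loop is at (489,320), the blue one at (487,264), and the tape outline covers 388–498 × 217–372. I'll enlarge both areas.

```bash
python3 - <<'E'
from h import *
p=np.load("top.npz")["p"][:,:,::-1]
a=p[165:275,130:190]; b=p[130:245,240:400]
cv2.imwrite("pics/c.png",np.hstack([cv2.resize(a,(300,550),interpolation=cv2.INTER_CUBIC),cv2.resize(b[:110,:100],(500,550),interpolation=cv2.INTER_CUBIC)]))
E
```

```text
(no output)
```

View pics/c.png

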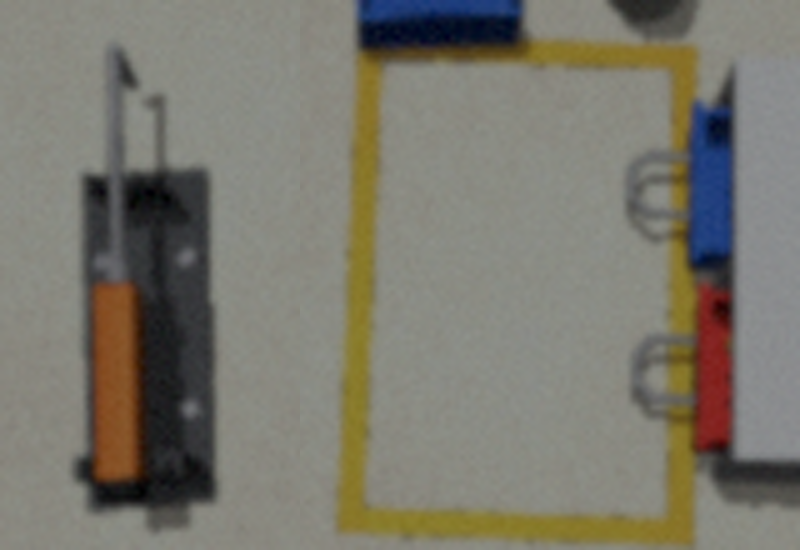

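The crop shows the hook's handle from (92..142, 283..482) with the rod's bend at (114,48). The red tray's front edge runs about (697,287)–(695,450), with its loop's outer end near (635,375). The deck's front edge is at about x=735.

```bash
python3 - <<'E'
from h import *
D=np.load("top.npz")["d"];c=ctrl.get_calibration("top")
L=lambda u,v,z:world("top",D,(130+(u+.5)/5-.5,165+(v+.5)/5-.5),c,z)[:2].round(1)
R=lambda u,v,z:world("top",D,(240+(u-300+.5)/5-.5,130+(v+.5)/5-.5),c,z)[:2].round(1)
print("handle",[L(*a,92) for a in((93,284),(140,284),(93,481),(142,481))],"bend",L(114,48,82),"rod",L(117,275,82),L(117,170,82))
print("tape centre pts",[R(*a,0) for a in((371,58),(684,58),(352,522),(680,528))])
print("deck front",R(737,60,98),R(731,462,98))
print("red front",R(699,287,50),R(696,450,50)," bot",R(697,287,50))
print("blue front",R(694,103,50),R(690,265,50))
print("loops",R(634,375,34),R(629,193,34))
for n,px in(("handle",(152.5,242)),("redloop",None)):
    if px: print(world("top",D,px,c))
E
```

```text
handle [array([496. , 361.9]), array([493.8, 336. ]), array([387.7, 365.1]), array([385.5, 338.5])] bend [633.1 348.3] rod [501.6 350.8] [561.6 348.9]
tape centre pts [array([735.7,  49.2]), array([ 719.6, -145.2]), array([448.2,  83.8]), array([ 428.4, -110.2])]
deck front [ 684.1 -159.1] [ 452.5 -128.6]
red front [ 562.8 -129.9] [ 467.3 -117.4]  bot [ 562.9 -128.8]
blue front [ 674.9 -139.6] [ 576.4 -126.2]
loops [516.7 -88.4] [627.  -97.2]
[437.8188182  351.68832112  92.71584796]
```

```bash
cat >> h.py <<'E'
from scipy.spatial.transform import Rotation as Ro
def go(*targets):
    """targets (x,y,z,yaw) -> shift in tool axes and turn from the present pose"""
    s=ctrl.sense(); R=Ro.from_euler('xyz',s["eef_rot"]).as_matrix()
    yaw=np.arctan2(R[1,0],R[0,0])
    print("now",s["clock"],s["position"].round(1),"yaw",round(yaw,4),"rot",s["eef_rot"].round(4),"F",s["wrist_force"].round(1),"w",s["gripper_width"])
    for x,y,z,w in targets:
        t=-(w-yaw+np.pi)%(2*np.pi)  # placeholder, wrapped below
        t=np.degrees(-((w-yaw+np.pi)%(2*np.pi)-np.pi))
        print("shift",(R.T@(np.array([x,y,z])-s["position"])).round(1),"turn",round(t,2))
E
sed -i '/placeholder/d' h.py
python3 -c "
from h import *
go((400,-100,260,1.72),(455,350,260,3.12))"
```

```text
now 0.1 [ 201.1 -591.2  240.5] yaw 0.3278 rot [-3.1398e+00 -2.0000e-04  3.2780e-01] F [ 0.5  1.3 -0.4] w 1.0010392446673915
shift [ 346.4 -401.   -18.7] turn -79.77
shift [ 543.4 -809.4  -17.9] turn -159.98
```

Request:
servo_tool(
  motion=[
    [[346,-401,-19],-80],
    [[346,-401,-19],-80],
    [[346,-401,-19],-80],
    [[346,-401,-19],-80],
    [[346,-401,-19],-80],
    [[346,-401,-19],-80],
    [[346,-401,-19],-80],
    [[346,-401,-19],-80],
    [[346,-401,-19],-80],
    [[346,-401,-19],-80],
    [[543,-809,-19],-160],
    [[543,-809,-19],-160],
    [[543,-809,-19],-160],
    [[543,-809,-19],-160],
    [[543,-809,-19],-160],
    [[543,-809,-19],-160],
    [[543,-809,-19],-160],
    [[543,-809,-19],-160],
    [[543,-809,-19],-160],
    [[543,-809,-19],-160],
  ],
  claw=1,
)

```text
clock: 2.1
position: [454.2, 352.2, 259.8]
eef_rot: [3.141, -0.001, 3.127]
wrist_force: [0.2, -0.1, -0.1]
gripper_width: 1.0
finger_force: 0.0
```

```bash
python3 -c "
from h import *
go((455,350,260,3.12))"
```

```text
now 2.1 [454.2 352.2 259.8] yaw 3.1272 rot [ 3.1413e+00 -8.0000e-04  3.1272e+00] F [ 0.2 -0.1 -0.1] w 0.9997432543420883
shift [-0.8 -2.2 -0.2] turn 0.41
```

```bash
python3 - <<'E'
from h import *
c=ctrl.get_calibration("wrist");p,d=ctrl.capture("wrist");np.savez("w1",p=p,d=d,**c);print(c)
cv2.imwrite("pics/w1.png",cv2.resize(p[:,:,::-1],(800,600),interpolation=cv2.INTER_CUBIC))
E
```

```text
{'K': array([[297.31863964,   0.        , 257.70395724],
       [  0.        , 297.31863964, 193.52095663],
       [  0.        ,   0.        ,   1.        ]]), 'origin': array([383.30868422, 354.23664995, 403.24435216]), 'attitude': array([ 2.87946349e+00, -6.11010913e-04,  1.55645503e+00])}
```

View pics/w1.png

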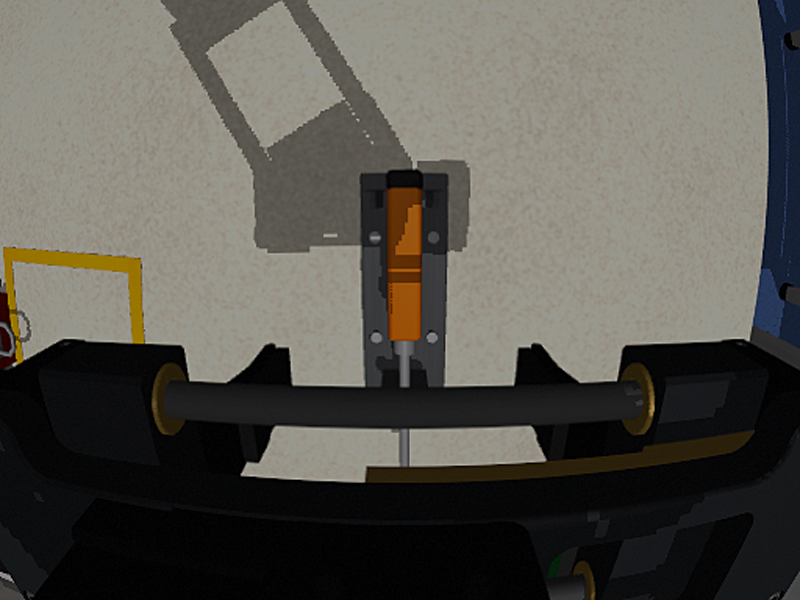

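The wrist picture shows the handle from its black tail cap (405,171) to its front end (404,341), with the rod at (404,440) and the forks on either side.

```bash
cat >> h.py <<'E'
def fish(f,u,v,z,s=800/512):
    """pixel of the enlarged wrist picture -> world at height z"""
    n=np.load(f);K=n["K"];a=((u+.5)/s-.5-K[0,2])/K[0,0];b=((v+.5)/s-.5-K[1,2])/K[1,1]
    r=np.hypot(a,b);d=np.array([a/r*np.sin(r),b/r*np.sin(r),np.cos(r)])
    w=Ro.from_euler('xyz',n["attitude"]).as_matrix()@d
    return (n["origin"]+w*(z-n["origin"][2])/w[2]).round(1)
E
python3 - <<'E'
from h import *
F=lambda u,v,z:print(u,v,fish("w1.npz",u,v,z)[:2])
F(405,171,90);F(404.5,341,92)
F(388,200,92);F(422.5,200,92);F(390,335,92);F(421,335,92);F(404,440,82);F(404,350,82)
F(362,180,6);F(447,180,6)
E
```

```text
405 171 [376.7 355.9]
404.5 341 [495.1 353.9]
388 200 [396.  344.3]
422.5 200 [396.3 367.3]
390 335 [490.4 343.7]
421 335 [490.7 365.7]
404 440 [583.7 352.4]
404 350 [505.7 353.5]
362 180 [381.8 319.8]
447 180 [382.8 391.8]
```

```bash
python3 -c "
from h import *
go((460.5,353.5,78,3.124))"
```

```text
now 2.15 [454.3 355.2 259.7] yaw 3.1284 rot [ 3.1387e+00 -8.0000e-04  3.1284e+00] F [-3.4 -1.   0.5] w 0.999031478980641
shift [ -6.4  -2.1 181.7] turn 0.25
```

Request:
servo_tool(
  motion=[
    [[-6,-2,30],0],
    [[-6,-2,65],0],
    [[-6,-2,100],0],
    [[-6,-2,130],0],
    [[-6,-2,155],0],
    [[-6,-2,172],0],
    [[-6,-2,182],0],
    [[-6,-2,182],0],
    [[-6,-2,182],0],
  ],
)

```text
clock: 3.05
position: [461.2, 347.0, 79.1]
eef_rot: [3.141, 0.001, 3.12]
wrist_force: [-0.1, -0.3, -0.1]
gripper_width: 1.006
finger_force: 0.0
```

```bash
python3 - <<'E'
from h import *
go((460.5,353.5,78,3.124))
c=ctrl.get_calibration("wrist");p,d=ctrl.capture("wrist");np.savez("w2",p=p,d=d,**c)
cv2.imwrite("pics/w2.png",cv2.resize(p[:,:,::-1],(800,600),interpolation=cv2.INTER_CUBIC))
E
```

```text
now 3.05 [461.2 347.   79.1] yaw 3.1201 rot [3.1413e+00 5.0000e-04 3.1201e+00] F [-0.1 -0.3 -0.1] w 1.005744749836491
shift [0.8 6.5 1.1] turn -0.22
```

View pics/w2.png

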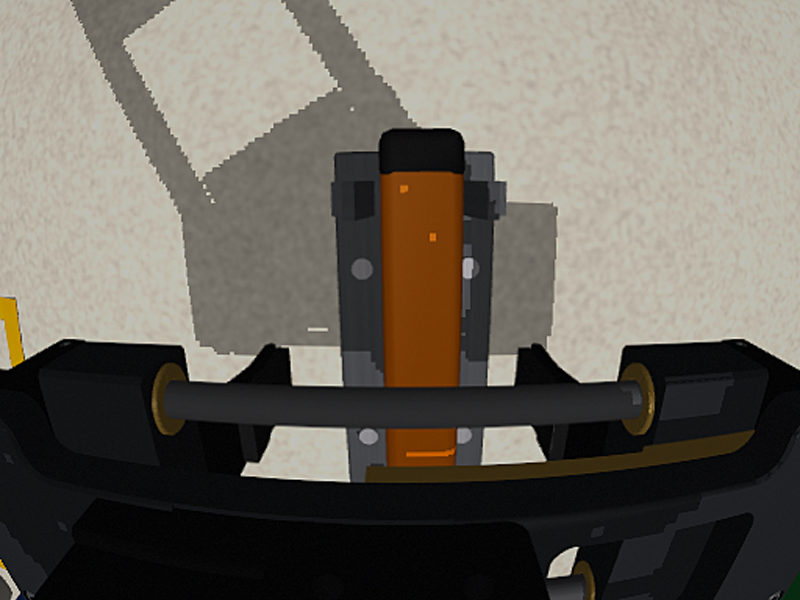

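In this closer view the handle lies between the open fingers, with its edges at x=380–464 near row 250 and 387–458 near row 450.

```bash
python3 - <<'E'
from h import *
F=lambda u,v,z:print(u,v,fish("w2.npz",u,v,z)[:2])
F(381,200,92);F(463,200,92);F(384,340,92);F(461,340,92);F(388,460,92);F(456,460,92);F(422,129,88)
F(336,190,6);F(494,190,6)
go((460.5,353.5,78,3.124))
E
```

```text
381 200 [395.5 343.4]
463 200 [395.8 366.4]
384 340 [436.7 343. ]
461 340 [437.2 366. ]
388 460 [479.6 342.7]
456 460 [480.4 365.5]
422 129 [375.3 355.4]
336 190 [393.6 318.5]
494 190 [394.8 392.2]
now 3.1 [461.6 347.3  79.7] yaw 3.1202 rot [3.1407e+00 1.6000e-03 3.1202e+00] F [ 0.5  0.2 -0.3] w 0.9967267205732431
shift [1.2 6.2 1.7] turn -0.22
```

Request:
servo_tool(
  motion=[
    [[1,4,1],0],
    [[1,7,1],0],
    [[1,7,1],0],
    [[1,7,1],0],
    [[1,7,1],0],
  ],
)

```text
clock: 3.6
position: [459.9, 354.0, 77.6]
eef_rot: [3.142, 0.0, 3.12]
wrist_force: [0.5, 0.2, 0.0]
gripper_width: 1.003
finger_force: 0.0
```

Request:
servo_tool(
  motion=[
    [[0,0,0],0],
    [[0,0,0],0],
    [[0,0,0],0],
    [[0,0,0],0],
    [[0,0,0],0],
    [[0,0,0],0],
    [[0,0,0],0],
    [[0,0,0],0],
    [[0,0,0],0],
    [[0,0,0],0],
  ],
  claw=0,
)

```text
clock: 4.6
position: [459.9, 353.8, 77.5]
eef_rot: [-3.141, -0.0, 3.12]
wrist_force: [-0.7, 0.1, -0.2]
gripper_width: 0.273
finger_force: 30.0
```

```bash
python3 -c "
from h import *
go((460.5,353.5,78,3.124));go((460.5,353.5,198,3.124))"
```

```text
now 4.6 [459.9 353.8  77.5] yaw 3.1203 rot [-3.1414e+00 -1.0000e-04  3.1203e+00] F [-0.7  0.1 -0.2] w 0.27276904194262724
shift [-0.6 -0.3 -0.5] turn -0.21
now 4.6 [459.9 353.8  77.5] yaw 3.1203 rot [-3.1414e+00 -1.0000e-04  3.1203e+00] F [-0.7  0.1 -0.2] w 0.27276904194262724
shift [  -0.6   -0.4 -120.5] turn -0.21
```

Gripped; the opening of 0.273 is about 23.7 mm. Next I lift it.

Request:
servo_tool(
  motion=[
    [[0,0,-8],0],
    [[0,0,-20],0],
    [[0,0,-35],0],
    [[0,0,-50],0],
    [[0,0,-65],0],
    [[0,0,-80],0],
    [[0,0,-95],0],
    [[0,0,-107],0],
    [[0,0,-115],0],
    [[0,0,-115],0],
    [[0,0,-115],0],
  ],
)

```text
clock: 5.7
position: [459.7, 353.8, 192.2]
eef_rot: [-3.141, -0.001, 3.12]
wrist_force: [-0.4, 0.1, -3.3]
gripper_width: 0.267
finger_force: 30.0
```

```bash
python3 -c "
from h import *
go((538,72,170,1.4426))"
```

```text
now 5.7 [459.7 353.8 192.2] yaw 3.1203 rot [-3.1413e+00 -5.0000e-04  3.1203e+00] F [-0.4  0.1 -3.3] w 0.2673873444255695
shift [ -84.3 -280.1   22.2] turn 96.12
```

Request:
servo_tool(
  motion=[
    [[-3,-10,0],3],
    [[-9,-30,2],10],
    [[-15,-50,4],17],
    [[-22,-73,6],25],
    [[-28,-95,8],32],
    [[-35,-117,10],40],
    [[-41,-137,11],47],
    [[-47,-157,12],54],
    [[-53,-177,14],61],
    [[-59,-197,16],68],
    [[-65,-217,18],75],
    [[-71,-237,19],82],
    [[-77,-257,20],88],
    [[-81,-270,21],93],
    [[-84,-280,22],96],
    [[-84,-280,22],96],
    [[-84,-280,22],96],
    [[-84,-280,22],96],
  ],
)

```text
clock: 7.5
position: [537.6, 72.8, 170.1]
eef_rot: [-3.141, -0.0, 1.446]
wrist_force: [-1.2, -0.1, -2.5]
gripper_width: 0.278
finger_force: 30.0
```

```bash
python3 - <<'E'
from h import *
go((538,57,170,1.4426))
p,d=ctrl.capture("top"); np.savez("t2",p=p,d=d)
p2,d2=ctrl.capture("scene"); np.savez("s2",p=p2,d=d2)
a=cv2.resize(p[125:240,270:350,::-1],(400,575),interpolation=cv2.INTER_CUBIC)
b=cv2.resize(p2[105:220,165:245,::-1],(400,575),interpolation=cv2.INTER_CUBIC)
cv2.imwrite("pics/t2.png",np.hstack([a,b]))
E
```

```text
now 7.5 [537.6  72.8 170.1] yaw 1.4463 rot [-3.1407e+00 -2.0000e-04  1.4463e+00] F [-1.2 -0.1 -2.5] w 0.2777307986958415
shift [-15.6   2.4   0.1] turn 0.21
```

View pics/t2.png

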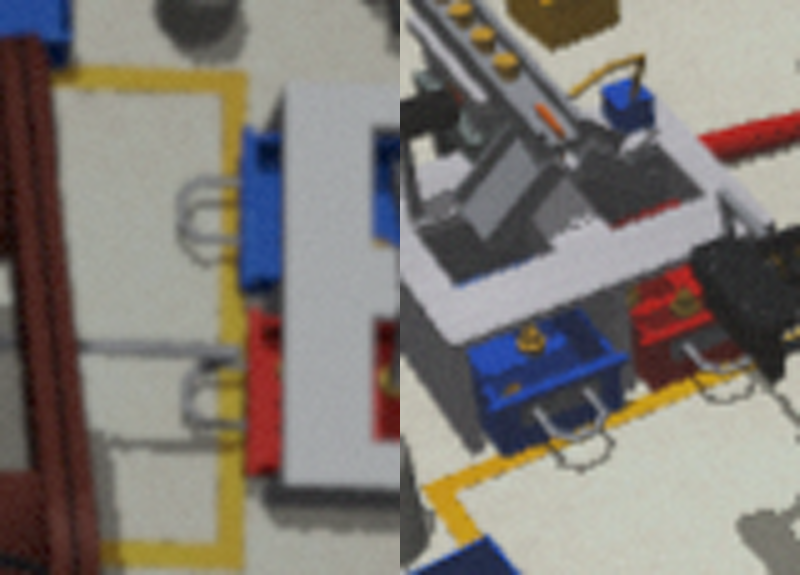

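The left half shows the hook's rod running to its bend at about (235,352), above the red loop, whose outer end is near (190,400). I'll use depth to separate the wire from its shadow.

```bash
python3 - <<'E'
from h import *
def pts(f,name,box,lo,hi):
    D=np.load(f)["d"];c=ctrl.get_calibration(name);u0,u1,v0,v1=box;o=[]
    for v in range(v0,v1):
        for u in range(u0,u1):
            if D[v,u]>0:
                w=world(name,D,(u,v),c)
                if lo<w[2]<hi:o.append(w)
    return np.array(o)
out=np.array([.128,.992]);lat=np.array([-.992,.128])
for f,n,box in(("top.npz","top",(295,322,155,220)),("scene.npz","scene",(180,250,165,200))):
    P=pts(f,n,box,24,43); 
    e=P[:,:2]-[517,-105]; A=np.c_[e@lat,e@out,P[:,2]]
    for nm,k in(("red",abs(A[:,0])<35),("blue",abs(A[:,0]+112)<35)):
        B=A[k&(A[:,1]>-22)&(A[:,1]<35)]
        print(f,nm,len(B),"lat",np.percentile(B[:,0],[2,98]).round(1),"out max",np.percentile(B[:,1],[2,98]).round(1),"z",np.median(B[:,2]).round(1))
P=pts("t2.npz","top",(280,325,185,215),160,190)
print(len(P)); e=P[:,:2]-[517,-105];A=np.c_[e@lat,e@out]
for a in np.arange(-30,120,15):
    k=abs(A[:,1]-a)<8
    if k.any():print(a,P[k,:].mean(0).round(1),A[k,0].mean().round(1))
print("tip end out", A[:,1].min())
E
```

```text
top.npz red 62 lat [-21.   18.2] out max [-17.2  18. ] z 36.7
top.npz blue 74 lat [-134.6  -89. ] out max [-14.4  23.6] z 35.4
scene.npz red 105 lat [-31.3  30.9] out max [-21.6  19.4] z 34.9
scene.npz blue 112 lat [-143.1  -79.8] out max [-16.5  25.2] z 34.7
99
0 [515.3 -99.7 170.8] 2.4
15 [516.3 -90.1 172.4] 2.6
30 [518.1 -74.7 172.7] 2.8
45 [520.1 -60.7 172.2] 2.6
60 [523.2 -45.3 172.8] 1.5
75 [524.4 -29.5 173.7] 2.4
90 [525.1 -21.7 173.3] 2.6
tip end out 3.4509094877704234
```

```bash
python3 -c "
from h import *
go((539,55.5,95,1.4426),(539,55.5,60,1.4426))"
```

```text
now 7.6 [537.7  72.8 170.4] yaw 1.4462 rot [-3.1413e+00 -1.0000e-04  1.4462e+00] F [ 0.4  0.4 -2.3] w 0.26879362267412665
shift [-17.    3.4  75.4] turn 0.21
shift [-17.    3.4 110.4] turn 0.21
```

Request:
servo_tool(
  motion=[
    [[-6,1,10],0.2],
    [[-12,2,25],0.2],
    [[-17,3,40],0.2],
    [[-17,3.4,55],0.2],
    [[-17,3.4,68],0.2],
    [[-17,3.4,76],0.2],
    [[-17,3.4,80],0.2],
    [[-17,3.4,80],0.2],
    [[-17,3.4,80],0.2],
  ],
)

```text
clock: 8.5
position: [539.7, 55.0, 91.0]
eef_rot: [3.141, -0.0, 1.442]
wrist_force: [-0.9, -0.1, -2.3]
gripper_width: 0.272
finger_force: 30.0
```

```bash
python3 - <<'E'
from h import *
go((539,55.5,60,1.4426))
p,d=ctrl.capture("top")
p2,d2=ctrl.capture("scene")
a=cv2.resize(p[155:225,280:330,::-1],(400,560),interpolation=cv2.INTER_CUBIC)
b=cv2.resize(p2[145:215,200:250,::-1],(400,560),interpolation=cv2.INTER_CUBIC)
cv2.imwrite("pics/t3.png",np.hstack([a,b]))
E
```

```text
now 8.5 [539.7  55.   91. ] yaw 1.4415 rot [ 3.1407e+00 -1.0000e-04  1.4415e+00] F [-0.9 -0.1 -2.3] w 0.27231353092994587
shift [ 0.4 -0.8 31. ] turn -0.06
```

View pics/t3.png

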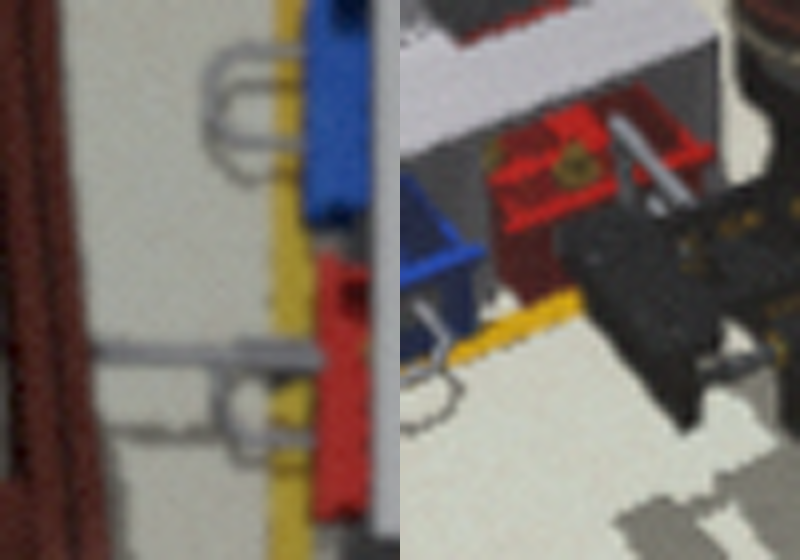

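The top crop shows the rod at y≈355 ending at (322,357). The red loop's outer edge is at x≈214 and its lower limb at y≈437; the red tray's front edge spans y=255–520. Next I compute the lateral offset.

```bash
python3 - <<'E'
from h import *
c=ctrl.get_calibration("top")
out=np.array([.128,.992]);lat=np.array([-.992,.128])
def T(n,u,v,z):
    w=world("top",None,(280+(u+.5)/8-.5,155+(v+.5)/8-.5),c,z)[:2]-[517,-105]
    print(n,"lat",(w@lat).round(1),"out",(w@out).round(1))
T("rod",180,354,91);T("rod end",324,358,91);T("rod",120,352,91)
T("red lower limb",270,437,34);T("red outer",214,400,34)
T("red tray c1",322,255,50);T("red tray c2",316,520,50)
T("blue limb1",270,52,34);T("blue limb2",270,137,34);T("blue tray c",310,0,50);T("blue c2",308,218,50)
E
```

```text
rod lat -2.9 out 34.8
rod end lat -3.7 out -15.8
rod lat -2.6 out 56.0
red lower limb lat 15.2 out -4.2
red outer lat 2.3 out 16.6
red tray c1 lat -50.4 out -20.0
red tray c2 lat 47.6 out -19.4
blue limb1 lat -131.4 out -1.5
blue limb2 lat -98.4 out -2.1
blue tray c lat -147.5 out -14.1
blue c2 lat -64.1 out -14.7
```

Request:
servo_tool(
  motion=[
    [[0,0,5],0],
    [[0,0,10],0],
    [[0,0,15],0],
    [[0,0,20],0],
    [[0,0,25],0],
    [[0,0,29],0],
    [[0,0,31],0],
    [[0,0,31],0],
    [[0,0,31],0],
    [[0,0,31],0],
  ],
)

```text
clock: 9.6
position: [539.5, 54.9, 59.8]
eef_rot: [3.141, -0.0, 1.441]
wrist_force: [-0.1, -0.1, -2.2]
gripper_width: 0.273
finger_force: 30.0
```

```bash
python3 -c "
from h import *
go((539,55.5,60,1.4426),(539+.128*165,55.5+.992*165,60,1.4426))"
```

```text
now 9.6 [539.5  54.9  59.8] yaw 1.4413 rot [ 3.141  -0.      1.4413] F [-0.1 -0.1 -2.2] w 0.27257802920015234
shift [ 0.5 -0.5 -0.2] turn -0.07
shift [165.6  -0.7  -0.2] turn -0.07
```

Request:
servo_tool(
  motion=[
    [[2,0,0],0],
    [[5,0,0],0],
    [[8,0,0],0],
    [[11,0,0],0],
    [[14,0,0],0],
    [[18,0,0],0],
    [[23,0,0],0],
    [[29,0,0],0],
    [[35,0,0],0],
    [[41,0,0],0],
    [[47,0,0],0],
    [[53,0,0],0],
    [[58,0,0],0],
    [[62,0,0],0],
    [[65,0,0],0],
    [[65,0,0],0],
  ],
)

```text
clock: 11.2
position: [547.7, 119.9, 59.6]
eef_rot: [3.142, -0.0, 1.442]
wrist_force: [-0.7, -0.3, -2.7]
gripper_width: 0.273
finger_force: 30.0
```

```bash
python3 - <<'E'
from h import *
go((539+.128*172,55.5+.992*172,60,1.4426))
p,d=ctrl.capture("top")
p2,d2=ctrl.capture("scene")
a=cv2.resize(p[125:225,250:330,::-1],(400,500),interpolation=cv2.INTER_CUBIC)
b=cv2.resize(p2[135:235,190:270,::-1],(400,500),interpolation=cv2.INTER_CUBIC)
cv2.imwrite("pics/t4.png",np.hstack([a,b]))
E
```

```text
now 11.2 [547.7 119.9  59.6] yaw 1.4416 rot [ 3.1415e+00 -5.0000e-04  1.4416e+00] F [-0.7 -0.3 -2.7] w 0.2732163254624516
shift [107.   -0.4  -0.4] turn -0.06
```

View pics/t4.png

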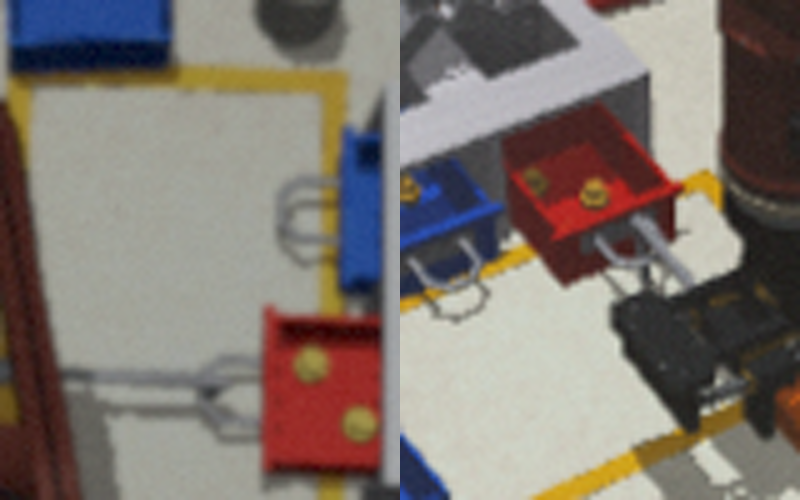

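The tray is following the hook: its front edge is at x≈265, and the hook sits in the loop's outer end near (205,390). I keep drawing it out.

Request:
servo_tool(
  motion=[
    [[3,0,0],0],
    [[8,0,0],0],
    [[14,0,0],0],
    [[20,0,0],0],
    [[26,0,0],0],
    [[32,0,0],0],
    [[38,0,0],0],
    [[44,0,0],0],
    [[50,0,0],0],
    [[56,0,0],0],
    [[62,0,0],0],
    [[68,0,0],0],
    [[74,0,0],0],
    [[80,0,0],0],
    [[86,0,0],0],
    [[92,0,0],0],
    [[97,0,0],0],
    [[101,0,0],0],
    [[104,0,0],0],
    [[104,0,0],0],
  ],
)

```text
clock: 13.3
position: [561.1, 223.1, 59.6]
eef_rot: [3.141, -0.001, 1.442]
wrist_force: [0.1, -1.0, -2.3]
gripper_width: 0.273
finger_force: 30.0
```

```bash
python3 - <<'E'
from h import *
go((562,228,60,1.4426))
p,d=ctrl.capture("top");np.savez("t5",p=p,d=d)
a=cv2.resize(p[125:245,230:340,::-1],(550,600),interpolation=cv2.INTER_CUBIC)
cv2.imwrite("pics/t5.png",a)
E
```

```text
now 13.3 [561.1 223.1  59.6] yaw 1.4416 rot [ 3.1414e+00 -5.0000e-04  1.4416e+00] F [ 0.1 -1.  -2.3] w 0.27261916667321434
shift [ 5.   0.2 -0.4] turn -0.06
```

View pics/t5.png

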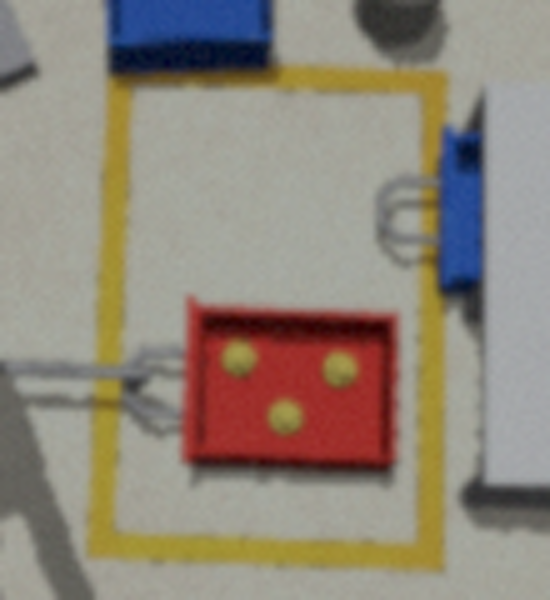

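The tray now stands inside the tape with all three fittings in it: body x 187–395, inner tape edges 122–420. I'll slacken the hook, wait briefly, then lift.

Request:
servo_tool(
  motion=[
    [[0,0,0],0],
    [[-4,0,0],0],
    [[-8,0,0],0],
    [[-12,0,0],0],
    [[-13,0,0],0],
    [[-13,0,-3],0],
    [[-13,0,-8],0],
    [[-13,0,-14],0],
    [[-13,0,-20],0],
    [[-13,0,-27],0],
    [[-13,0,-35],0],
    [[-13,0,-45],0],
    [[-13,0,-58],0],
    [[-13,0,-75],0],
    [[-13,0,-95],0],
    [[-13,0,-115],0],
    [[-13,0,-128],0],
    [[-13,0,-133],0],
    [[-13,0,-133],0],
  ],
)

```text
clock: 15.25
position: [559.7, 209.7, 193.5]
eef_rot: [3.14, -0.001, 1.441]
wrist_force: [-0.3, -0.6, -2.1]
gripper_width: 0.272
finger_force: 30.0
```

```bash
python3 -c "
from h import *
go((459.9,353.8,190,3.1203))"
```

```text
now 15.25 [559.7 209.7 193.5] yaw 1.4414 rot [ 3.1402e+00 -5.0000e-04  1.4414e+00] F [-0.3 -0.6 -2.1] w 0.27217995535693773
shift [ 130.  -117.6    3.4] turn -96.19
```

Request:
servo_tool(
  motion=[
    [[5,-5,0],-3],
    [[13,-12,0],-10],
    [[23,-20,0],-17],
    [[33,-29,0],-24],
    [[43,-38,0],-31],
    [[53,-48,0],-39],
    [[63,-57,0],-46],
    [[73,-66,0],-54],
    [[83,-75,0],-61],
    [[93,-84,0],-68],
    [[102,-93,0],-75],
    [[112,-101,0],-82],
    [[120,-108,0],-88],
    [[126,-114,0],-93],
    [[130,-117.6,0],-96.2],
    [[130,-117.6,0],-96.2],
    [[130,-117.6,0],-96.2],
    [[130,-117.6,0],-96.2],
    [[130,-117.6,0],-96.2],
  ],
)

```text
clock: 17.15
position: [459.6, 353.3, 192.3]
eef_rot: [-3.141, -0.0, 3.119]
wrist_force: [-0.2, -0.2, -2.8]
gripper_width: 0.274
finger_force: 30.0
```

```bash
python3 -c "
from h import *
go((459.9,353.8,78,3.1203))"
```

```text
now 17.15 [459.6 353.3 192.3] yaw 3.1192 rot [-3.1413e+00 -3.0000e-04  3.1192e+00] F [-0.2 -0.2 -2.8] w 0.27445619412947514
shift [ -0.3   0.5 114.3] turn -0.07
```

Request:
servo_tool(
  motion=[
    [[-0.3,0.5,12],0],
    [[-0.3,0.5,30],0],
    [[-0.3,0.5,50],0],
    [[-0.3,0.5,68],0],
    [[-0.3,0.5,82],0],
    [[-0.3,0.5,92],0],
    [[-0.3,0.5,100],0],
    [[-0.3,0.5,106],0],
    [[-0.3,0.5,110],0],
    [[-0.3,0.5,113],0],
    [[-0.3,0.5,114],0],
    [[-0.3,0.5,114],0],
    [[-0.3,0.5,114],0],
  ],
)

```text
clock: 18.45
position: [460.1, 354.4, 79.0]
eef_rot: [3.141, 0.001, 3.12]
wrist_force: [0.2, -1.0, -2.5]
gripper_width: 0.273
finger_force: 30.0
```

```bash
python3 -c "
from h import *
go((459.9,353.8,77.5,3.1203))"
```

```text
now 18.45 [460.1 354.4  79. ] yaw 3.1203 rot [3.1412e+00 6.0000e-04 3.1203e+00] F [ 0.2 -1.  -2.5] w 0.273340294747581
shift [ 0.2 -0.6  1.5] turn 0.0
```

Its weight is still on the gripper, so I go down another 1 mm, open the claw, and then lift straight up.

Request:
servo_tool(
  motion=[
    [[0,0,1],0],
    [[0,0,1.2],0],
    [[0,0,1.2],0],
  ],
)

```text
clock: 18.75
position: [460.0, 354.3, 77.6]
eef_rot: [3.141, 0.0, 3.12]
wrist_force: [0.3, -0.8, -1.1]
gripper_width: 0.274
finger_force: 30.0
```

Request:
servo_tool(
  motion=[
    [[0,0,0],0],
    [[0,0,0],0],
    [[0,0,0],0],
    [[0,0,0],0],
    [[0,0,0],0],
    [[0,0,0],0],
    [[0,0,0],0],
    [[0,0,0],0],
    [[0,0,0],0],
    [[0,0,0],0],
  ],
  claw=1,
)

```text
clock: 19.75
position: [459.8, 354.2, 77.3]
eef_rot: [3.142, -0.0, 3.12]
wrist_force: [-0.7, -0.3, -0.8]
gripper_width: 0.988
finger_force: 0.0
```

Request:
servo_tool(
  motion=[
    [[0,0,-8],0],
    [[0,0,-20],0],
    [[0,0,-40],0],
    [[0,0,-65],0],
    [[0,0,-90],0],
    [[0,0,-120],0],
    [[0,0,-145],0],
    [[0,0,-165],0],
    [[0,0,-180],0],
    [[0,0,-180],0],
    [[0,0,-180],0],
    [[0,0,-180],0],
  ],
)

```text
clock: 20.95
position: [459.2, 353.8, 255.8]
eef_rot: [-3.14, -0.002, 3.12]
wrist_force: [0.2, 0.1, -0.6]
gripper_width: 1.002
finger_force: 0.0
```

```bash
python3 - <<'E'
from h import *
c=ctrl.get_calibration("wrist");p,d=ctrl.capture("wrist");np.savez("w3",p=p,d=d,**c)
t,_=ctrl.capture("top")
a=cv2.resize(p[:,:,::-1],(512,384)); b=cv2.resize(t[125:245,220:310,::-1],(288,384),interpolation=cv2.INTER_CUBIC)
cv2.imwrite("pics/w3.png",np.hstack([a,b]))
E
```

```text
(no output)
```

View pics/w3.png

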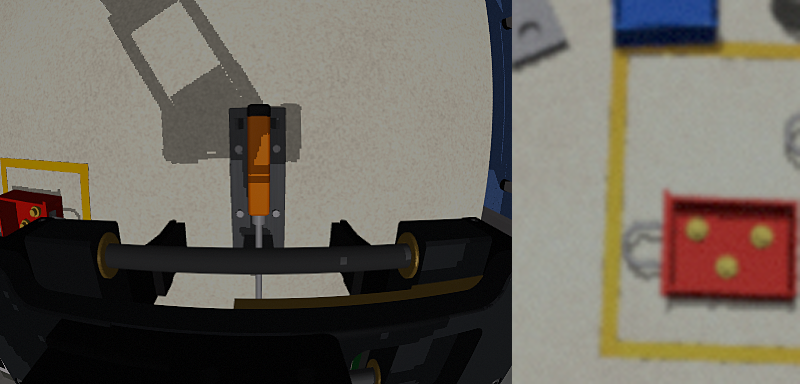

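The hook lies in the rest as before (handle at (259,105)–(258,214), rod through the front fork). The tray stands in the outline with all three fittings, and the gripper is clear.

```bash
python3 -c "
from plant import ctrl
print(ctrl.job_done())"
```

```text
the job is handed in; nothing more can be done
None
```

I drew the red tray into the taped outline with all three fittings still in it, laid the hook back in its rest and handed the job in at about 21 s; no verdict came back from the judge.

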